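# Seat the flex carrier on the contact-check fixture and hold it down

### The job

Check the flex carrier on the contact-check fixture: swing the fixture's latch lever free and open its dust hood fully, so that it stays open past upright. Then lift the carrier plate from the bench by its handle, work it over the two locating pins hidden beneath it until it drops on, and press it fully down against the springs, leaving the tools and parts lying round about where they are. Finish while still holding the carrier pressed down: do not let go.

Things in the scene. Friction and masses are not known exactly. Their poses are not given: they have to be found in the camera images.
- fixture: Low grey box, 174 x 184 mm, bolted down. Origin: centre of underside; x away from the robot (hinge side), y left; yaw within 12 degrees. Deck top at z = 40 mm. Two dowel pins rise through a sprung black floating plate (76 x 126 mm, centred, top at z = 51 mm up, 47 pressed home). A white hood covers them until opened (x -45 to 70, y -72 to 72, top z = 76 mm).
- large_pin (a point): Tip centre of the large dowel pin, 10 mm in diameter, at (0, 42, 57) mm in the fixture: 6 mm above the raised floating plate. The upper 3.5 mm taper to 4.5 mm across.
- small_pin (a point): Tip centre of the small dowel pin, 7 mm in diameter, at (0, -42, 57) mm in the fixture, same height and taper (3 mm across at the tip).
- latch (a joint): Latch lever at the deck's right front corner, on a vertical pivot; its toe really blocks the hood. 0 (0 to 0.15 at the start): latched, lever pointing to the fixture's right (-y). Grows to 1.65 rad as it swings clockwise from above, towards the robot (-x); free of the hood beyond about 1.0. Stays where left.
- latch_knob (a point): Centre line of the black upright round knob at the lever's end, 11 mm in diameter, 48 mm from the pivot. This point is 28 mm above the lever's underside, 74.5 mm above the bench; the knob's top is 7 mm higher, the lever's top 22 mm lower.
- latch_pivot (a point): Point on the latch's vertical pivot axis at the same height as latch_knob, at (-70, -50, 74.5) mm in the fixture.
- lid (a joint): Dust hood, hinged along the fixture's y at its far edge. 0 closed, grows to 1.92 rad as it opens upward and back (1.57 is upright). A friction hinge (0.22 N m; hood 0.26 kg) holds it about where it is left.
- lid_handle (a point): Middle of the hood's pull: round steel bar 10 mm thick, 60 mm long, parallel to the hinge, 37 mm clear before the hood's front wall, 158 mm before and 22 mm above the hinge axis while closed (66 mm above the bench). A gripper closed across it from above can stay pointing down while the bar turns in the fingers.
- lid_hinge (a point): Middle of the hood's hinge axis, at (70, 0, 44) mm in the fixture; the axis runs along the fixture's y.
- carrier: Carrier plate, loose on the bench: aluminium, 60 (x) x 116 (y) x 15 mm, 0.2 kg, black pull handle along y on its middle, four small dark windows along its +x (far) edge. Origin: centre of underside. Yaw starts within 29 degrees of 0; goes on with its axes along the fixture's, windows to the hinge side.
- carrier_handle (a point): Middle of the handle bar, 14 mm wide (x), 74 mm long (y), 13 mm high, 41 mm above the carrier's underside; the plate's top is 26 mm below this point. The bar stands free over 48 mm between its two posts.
- large_hole (a point): Mouth of the round blind hole (11.2 mm) in the carrier's underside, at (0, 42, 0) mm in the carrier, 12 mm deep, fits the large pin.
- small_slot (a point): Mouth of the blind slot (8.2 x 11.2 mm, long along y) in the carrier's underside, at (0, -42, 0) mm in the carrier, 12 mm deep, fits the small pin only. Riding on the pin tips the carrier's underside is 57 mm above the bench; dropped on, 51 mm; pressed home, 47 mm.
- float_plate (a joint): How far the floating plate is pressed down, 0 to 0.004 m (its stop). Springs push it up with 5 N when up and 10 N at the stop; the carrier's own weight (2 N) does not move it.
- marker_pen: Bystander: a blue and white marker pen lying on the bench, 135 mm long.
- screwdriver_b: Bystander: screwdriver with an orange handle, 143 mm long.
- amber_tape: Bystander: small roll of amber tape lying flat, 66 mm across, 15 mm high.
- hex_key_a: Bystander: hex key, 83 mm long.
- jig_plate_c: Bystander: light flat jig plate with four dark windows and no handle, 50 x 100 x 12 mm, lying on the bench right of the fixture.

How it is judged:
On the way, in this order (a step that is already met when the one before it is completed fails the run):
1. the latch lever is swung free while the hood is still closed (value of joint latch above 1 rad and value of joint lid below 0.1 rad), for 0.1 s.
2. the hood is open past upright (value of joint lid above 1.57 rad), for 0.1 s.
3. the carrier has dropped over both pins (horizontal distance between large_hole and large_pin below 0.0025 m and horizontal distance between small_slot and small_pin below 0.0035 m and z of carrier in the frame of fixture below 0.053 m), for 0.1 s.
At the end, for the whole second after the job is handed in: Latch over 1.0 rad, hood over 1.5 rad, carrier on both pins (hole within 2.5 mm, slot within 3.5 mm), level within 3 degrees, floating plate down at least 3 of its 4 mm, all at rest, fingers still pressing (over 3 N on the carrier, over 6 N on the floating plate) (horizontal distance between large_hole and large_pin below 0.0025 m and horizontal distance between small_slot and small_pin below 0.0035 m and z of carrier in the frame of fixture below 0.0485 m and angle between carrier's own z axis and vertical below 0.05 rad and value of joint float_plate above 0.003 m and contact force between the fingers and carrier above 3 N and contact force between carrier and float_plate above 6 N and linear speed of carrier below 0.01 m/s and value of joint lid above 1.5 rad and value of joint latch above 1 rad); the arm keeps its last pose, push and grip.
It fails at once if a bystander is pushed more than 40 mm (distance of any of marker_pen, screwdriver_b, amber_tape, hex_key_a, jig_plate_c from where it was at the start of the episode above 0.04 m).
It also fails if it takes over 61 s, if anything falls off the work surface, if the arm or the gripper's body presses on something with over 40 N, if the wrist force passes 120 N, or if a joint passes its speed limit or range.

### The arm

A 6-joint arm with a two-finger parallel gripper is mounted at the origin on a cart in front of the work surface, level with it; the furniture and walls round the work are solid. World frame = base frame: x ahead of the robot, y to its left, z up, the work surface at z = 0. Lengths are in m, angles in rad, forces in N, time in s.
With the tool pointing down it reaches from about 0.275 to 0.85 m from the base axis. Payload 19 kg.
Tool frame: the origin (TCP) lies midway between the tips of the shut fingers; the grasp point (between the pads) lies 19 mm behind it; z points along the fingers, y is the line along which they close (so a half turn about z gives the same grasp; the last joint's range is limited). The gripper opens to 85 mm and grips with 20 to 120 N. Pads are 22 mm wide; open, the fingers measure 114 mm over their backs; the gripper's body (76 mm by 85 mm) begins 54 mm behind the grasp point. The pads swing forward as they close: fully open they stand 13 mm farther back than shut.
Start: joints at [-1.247, 0.15, 1.437, -0, 1.554, -0.134], TCP at [0.254, -0.516, 0.231] pointing down, gripper open.
Joint ranges: [-2.8, 2.8], [-0.68, 2.1], [0.12, 2.68], [-1.39, 4.53], [0.16, 2.79], [-2.81, 2.81]. Speed limits (rad/s): [1.89, 1.89, 2.22, 3.01, 3.01, 3.01].

### API

Orientations are given as a unit quaternion [w, x, y, z].
In Python, from cell import sense, optics, manip, nets gives the robot as it stands.
- The arm moves only by the tool carry_out, never from a script. Its argument "plan" is a list of rows, each a list of 6 numbers: the shift along the tool's x, y, z normalised to -1 to 1, where 1 is 0.03 m, then the turn, a rotation vector about the tool's x, y, z normalised to -1 to 1, where 1 is 5 degrees. A call has exactly 5 rows; each row shifts and turns the commanded pose from where the row before left it, along the tool's axes as they then stand; what a row does not reach is not made up. A row lasts 1/10 s, in which the tool goes at most 50 mm and 8.59 degrees, less where a joint would pass 70% of its speed; a pose out of reach is approached as far as the arm can. A call with a number of a shift or a turn outside -1 to 1 is refused whole. A call with a gripper value outside its range is refused whole. "grip" is the closure, from -1 (fully open) to 1 (shut), set as the call begins (left out, the last holds). The fingers move at their own pace and stop on an object; "newtons" is the grip in N (left out, the last holds). Time passes only in rows, so rows that do not move let the fingers close, or fill a call up. It gives the time, the measured TCP pose, the force, the opening and the grip force at its end, in the units of the state.
- sense(): the state, without advancing time (a new reading comes with each control period).
- optics.capture(name): name is "side" or "top"; returns the picture (420x560x3 uint8, blue, green, red); there is no depth.
- optics.calibration(name): a dict with "K" (3x3 intrinsics, pixels), "xyz" and "rotation" of the camera in the world. Camera axes: x right, y down, z forward; pixel columns grow to the right and rows downward; lengths in m; the calibration is good to about 2 mm. A picture is of the moment at which its call begins. calibration takes no time and is no camera call.
- manip.job_done(): hands the job in; it is judged then, once.
Trained networks look in the newest picture that a camera, given by its name, has taken for a name from the list of things; names that differ only in an ending like _2 or _b are one class to them, and where a whole thing is asked for, a point or a joint stands for the part that bears it (a point fixed in the world has none). Each returns a list of dicts, best first, with "score" (0 to 1); they miss things now and then, are a little off and sometimes report something else, mostly with a low value. They report only what shows in the picture. A call takes as long as a camera call.
- nets.trace(label, camera): "mask" (420x560 bool, what is visible of it) and "bbox" ([centre column, centre row, width, height] in pixels, round what is visible of it).
The state is a dict: "clock": time; "joint_positions": joint angles; "qvel": joint speeds; "tau": joint torques, N m; "tool_pos": TCP position; "tool_rot": TCP orientation; "force": force on the tool from outside, world axes, zero at the start; "moment": the same for the moment, N m; "grip_width": finger opening in m; "finger_force": force on a finger pad.
Only numpy, scipy, OpenCV 4.12 (cv2) and the standard library are available. Lean on these libraries where they do the work, as an engineer would, in place of code of your own. Each camera call takes 0.05 s, during which the arm holds its last target. There are 200 camera calls.

## Working session

There is one attempt and no reset: what is moved stays moved. The work goes in short steps, Python scripts to look and compute and a tool call to move; the robot and the scene stay as the last step left them, time stands still between calls to the robot, and variables do not carry over. Pictures are saved under pics/ and viewed, at most 10 in all, crops included, and the job is handed in when it is done.

Besides the shell and the picture viewer there is one more tool, called after "Call:" as name(argument=value, ...) on one line, values as JSON. carry_out: Moves the arm, as the interface text tells. Its arguments: {"type":"object","properties":{"plan":{"type":"array"},"grip":{"type":"number"},"newtons":{"type":"number"}},"required":["plan"]}

```bash
ls; mkdir -p pics
python3 - <<'E'
from cell import sense, optics, manip, nets
import cv2,numpy as np
for c in("top","side"):
    cv2.imwrite(f"pics/{c}0.png",optics.capture(c)); k=optics.calibration(c)
    print(c,k)
    for n in("fixture","carrier","latch_knob","lid_handle","carrier_handle"):
        r=nets.trace(n,c)
        print(n,[(round(d["score"],2),np.round(d["bbox"],1).tolist()) for d in r[:2]])
print(sense())
E
```

```text
pics
top {'K': array([[517.68419608,   0.        , 279.18167905],
       [  0.        , 517.68419608, 205.27326829],
       [  0.        ,   0.        ,   1.        ]]), 'xyz': array([ 0.32593448, -0.01918814,  1.51318711]), 'rotation': array([-0.04909314,  0.71493918, -0.69667572,  0.03308741])}
fixture [(0.62, [325.0, 186.8, 69.7, 65.3])]
carrier [(0.7, [212.8, 208.8, 41.7, 21.9])]
latch_knob [(0.54, [351.8, 207.3, 22.4, 11.3])]
lid_handle [(0.74, [321.9, 185.6, 52.0, 62.5]), (0.19, [289.5, 248.8, 18.7, 8.6])]
carrier_handle [(0.66, [212.5, 205.7, 43.8, 25.6])]
side {'K': array([[392.80498575,   0.        , 275.51062344],
       [  0.        , 392.80498575, 211.35341526],
       [  0.        ,   0.        ,   1.        ]]), 'xyz': array([ 0.36472358, -1.04623913,  0.69531059]), 'rotation': array([-0.49267346,  0.86836087, -0.05084935,  0.02523109])}
fixture [(0.82, [308.6, 237.3, 72.0, 59.2]), (0.37, [273.6, 195.0, 22.3, 22.8])]
carrier [(0.74, [275.9, 195.4, 21.3, 23.9])]
latch_knob [(0.6, [274.2, 195.3, 22.0, 23.6])]
lid_handle [(0.56, [302.8, 232.1, 65.3, 40.0])]
carrier_handle []
{'clock': 0.6, 'joint_positions': array([-1.24698769e+00,  1.50524031e-01,  1.43740020e+00,  3.03403539e-06,
        1.55378531e+00, -1.33988866e-01]), 'qvel': array([ 0.00145139, -0.00060028, -0.00095323,  0.00013991, -0.00086834,
       -0.00117806]), 'tau': array([-2.59353241e-03, -7.12521744e+01, -5.70896137e+01, -2.69484217e-04,
        1.17467887e-03,  2.08744450e-05]), 'tool_pos': array([ 0.25411596, -0.51577385,  0.23125277]), 'tool_rot': array([-5.83255250e-05,  9.73916869e-01,  2.26905111e-01, -4.02869660e-06]), 'force': array([ 0.3439989 ,  0.14939768, -0.34644948]), 'moment': array([ 0.00711173, -0.03442353, -0.02459227]), 'finger_force': 0.0, 'grip_width': 0.08507089748728462}
```

Run:
```python
import cv2
t=cv2.imread("pics/top0.png")[130:280,180:380]; cv2.imwrite("pics/t1.png",cv2.resize(t,(800,600),interpolation=cv2.INTER_CUBIC))
s=cv2.imread("pics/side0.png")[160:310,230:430]; cv2.imwrite("pics/s1.png",cv2.resize(s,(800,600),interpolation=cv2.INTER_CUBIC))
```

```text
(no output)
```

View pics/t1.png

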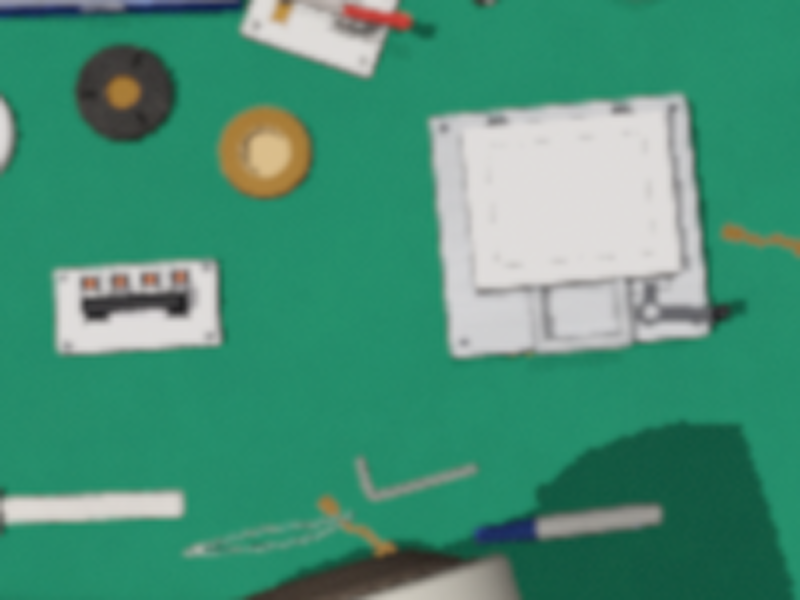

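View pics/s1.png

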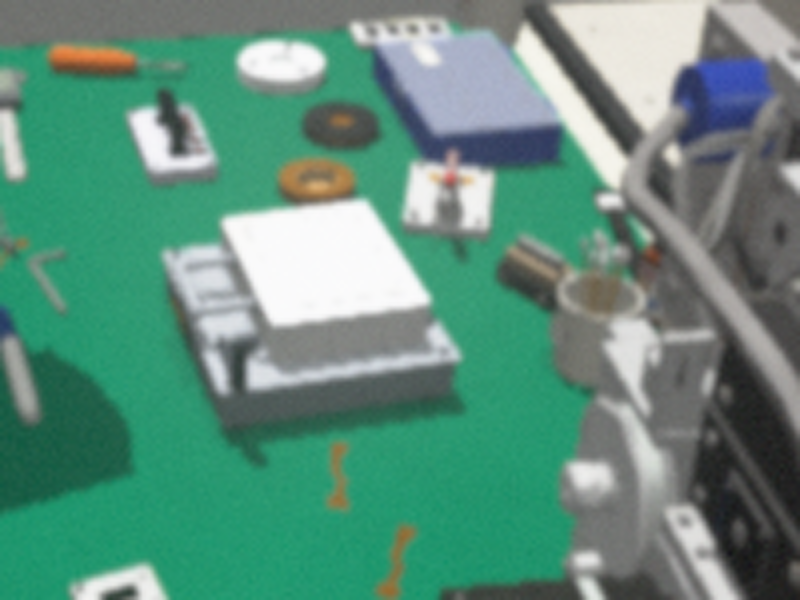

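View pics/top0.png

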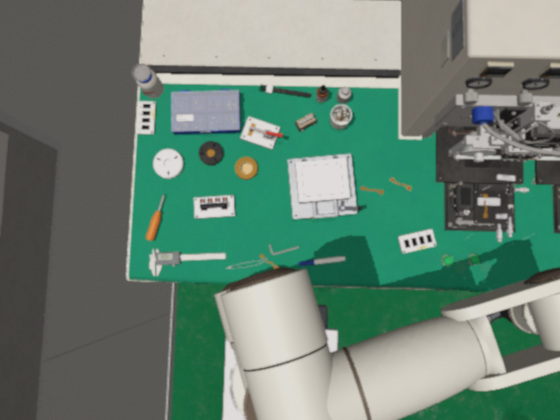

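Top view: fixture deck corners (t1) near (430,118),(688,95),(708,335),(452,357), knob ~(719,310), carrier corners (54,270),(216,260),(220,345),(58,354), windows to far side. An overhanging machine stands on the right, so I stay clear of it. Side view confirms the same things.

```bash
cat > h.py <<'E'
from cell import sense, optics, manip, nets
import cv2,numpy as np
from scipy.spatial.transform import Rotation as R
from scipy.optimize import least_squares
def rot(q): return R.from_quat(np.asarray(q),scalar_first=True)
def proj(c,P):
    k=optics.calibration(c); p=rot(k["rotation"]).inv().apply(np.atleast_2d(P)-k["xyz"]); q=p@k["K"].T
    return q[:,:2]/q[:,2:]
def W(pose,L):
    x,y,a=pose; L=np.atleast_2d(L); c,s=np.cos(a),np.sin(a)
    return np.c_[x+c*L[:,0]-s*L[:,1],y+s*L[:,0]+c*L[:,1],L[:,2]]
def ray(c,uv,z):
    k=optics.calibration(c); d=rot(k["rotation"]).apply(np.linalg.solve(k["K"],[uv[0],uv[1],1])); 
    return k["xyz"]+d*(z-k["xyz"][2])/d[2]
def fit(obs,x0):
    f=lambda p:np.concatenate([(proj(c,W(p,np.array(L)/1000.))-np.array(uv)).ravel() for c,L,uv in obs])
    r=least_squares(f,x0,loss="soft_l1",x_scale=[.01,.01,.1]); return r.x,f(r.x).reshape(-1,2)
def move_info(target,q=None):
    "units in the tool frame: shift/0.03, rotvec/5deg"
    s=sense(); r=rot(s["tool_rot"]); d=r.inv().apply(np.array(target)-s["tool_pos"])/.03
    return np.round(d,2)
E
python3 - <<'E'
from h import *
T=lambda a:(np.array(a)+.5)/4-.5+[180,130]
S=lambda a:(np.array(a)+.5)/4-.5+[230,160]
ft=("top",[(87,92,40),(87,-92,40),(-87,-92,40),(-87,92,40),(70,72,76),(70,-72,76),(-45,-72,76),(-45,72,76)],
 T([(430,118),(688,95),(708,335),(452,357),(462,125),(672,108),(682,270),(478,290)]))
fs=("side",[(-87,92,40),(-87,-92,40),(87,-92,40),(-45,72,76),(70,72,76),(70,-72,76),(-45,-72,76)],
 S([(165,248),(222,400),(460,358),(222,215),(370,200),(430,300),(275,325)]))
ct=("top",[(30,58,15),(30,-58,15),(-30,-58,15),(-30,58,15)],T([(54,270),(216,260),(220,345),(58,354)]))
cs=("side",[(-30,58,15),(30,58,15),(30,-58,15),(-30,-58,15)],S([(127,110),(190,100),(215,160),(150,180)]))
for o in([ft],[fs],[ft,fs]):
    p,e=fit(o,[.4,-.1,0]); print("fix",p.round(4),e.round(1).tolist())
for o in([ct],[cs],[ct,cs]):
    p,e=fit(o,[.35,.15,0]); print("car",p.round(4),e.round(1).tolist())
for uv in((719,310),(650,312)): print("knob/pivot",ray("top",T(uv),.08))
print("bar",ray("top",T((585,337)),.071))
E
```

```text
fix [ 0.5572 -0.1056  0.1082] [[0.7, -0.4], [-0.4, 0.1], [0.5, -0.3], [0.2, -0.4], [0.2, 0.6], [-1.4, 0.5], [0.1, 0.4], [-0.3, -0.4]]
fix [ 0.5586 -0.1027  0.1055] [[-0.2, 0.5], [-0.4, -2.0], [0.6, -0.1], [0.3, 0.6], [-0.6, -0.1], [0.8, 0.6], [-0.4, -0.3]]
fix [ 0.5576 -0.1051  0.1082] [[0.5, -0.5], [-0.6, -0.1], [0.4, -0.4], [0.1, -0.6], [0.0, 0.4], [-1.6, 0.4], [-0.1, 0.2], [-0.5, -0.5], [-0.5, 1.0], [-0.5, -1.4], [0.5, 0.4], [0.0, 1.0], [-0.8, 0.3], [0.7, 1.0], [-0.5, 0.3]]
car [0.4925 0.2079 0.0846] [[0.6, 0.3], [-0.4, 0.5], [-0.5, -0.4], [0.4, -0.3]]
car [0.4916 0.2131 0.0912] [[-0.0, -0.1], [-0.2, 0.9], [0.3, 0.5], [-0.1, -2.7]]
car [0.4919 0.2083 0.0865] [[0.4, 0.5], [-0.6, 0.6], [-0.6, -0.3], [0.2, -0.1], [0.2, 0.5], [0.1, 1.4], [0.5, 1.1], [0.1, -2.1]]
knob/pivot [ 0.49325786 -0.20728778  0.08      ]
knob/pivot [ 0.49067813 -0.15951787  0.08      ]
bar [ 0.47301554 -0.11533397  0.071     ]
```

```bash
cat >> h.py <<'E'
F=np.array([.5574,-.105,.108])
def fx(*mm): return W(F,np.array(mm)/1000.)[0]
def theta(r): x=r.apply([1,0,0]); return np.arctan2(x[1],x[0])
def plan(way,start=None):
    "way: list of (xyz,theta,rows); prints calls of 5 rows"
    s=sense(); p=s["tool_pos"]; t=theta(rot(s["tool_rot"])); rows=[]
    print("t",s["clock"],"at",p.round(4),"th",round(t,3),"f",s["force"].round(1),"w",round(s["grip_width"],4))
    for q,th,n in way:
        q=np.array(q); dp=(q-p)/n; dt=(th-t)/n
        for i in range(n):
            c,sn=np.cos(t),np.sin(t)
            rows.append([round(v,2)+0. for v in(( c*dp[0]+sn*dp[1])/.03,(sn*dp[0]-c*dp[1])/.03,-dp[2]/.03,0,0,-np.degrees(dt)/5)]); t+=dt
        p=q
    while len(rows)%5: rows.append([0]*6)
    for i in range(0,len(rows),5): print(str(rows[i:i+5]).replace(" ",""))
E
python3 - <<'E'
from h import *
print(fx(-70,-50,74.5))
k=np.array([.494,-.2075])
plan([((*k,.15),1.679,15)])
E
```

```text
[ 0.49319735 -0.162254    0.0745    ]
t 0.6 at [ 0.2541 -0.5158  0.2313] th 0.458 f [ 0.3  0.1 -0.3] w 0.0851
[[np.float64(0.78),np.float64(-0.38),np.float64(0.18),0.0,0.0,np.float64(-0.93)],[np.float64(0.81),np.float64(-0.31),np.float64(0.18),0.0,0.0,np.float64(-0.93)],[np.float64(0.83),np.float64(-0.25),np.float64(0.18),0.0,0.0,np.float64(-0.93)],[np.float64(0.85),np.float64(-0.18),np.float64(0.18),0.0,0.0,np.float64(-0.93)],[np.float64(0.86),np.float64(-0.11),np.float64(0.18),0.0,0.0,np.float64(-0.93)]]
[[np.float64(0.87),np.float64(-0.04),np.float64(0.18),0.0,0.0,np.float64(-0.93)],[np.float64(0.87),np.float64(0.03),np.float64(0.18),0.0,0.0,np.float64(-0.93)],[np.float64(0.86),np.float64(0.1),np.float64(0.18),0.0,0.0,np.float64(-0.93)],[np.float64(0.85),np.float64(0.17),np.float64(0.18),0.0,0.0,np.float64(-0.93)],[np.float64(0.83),np.float64(0.24),np.float64(0.18),0.0,0.0,np.float64(-0.93)]]
[[np.float64(0.81),np.float64(0.31),np.float64(0.18),0.0,0.0,np.float64(-0.93)],[np.float64(0.78),np.float64(0.37),np.float64(0.18),0.0,0.0,np.float64(-0.93)],[np.float64(0.75),np.float64(0.44),np.float64(0.18),0.0,0.0,np.float64(-0.93)],[np.float64(0.71),np.float64(0.49),np.float64(0.18),0.0,0.0,np.float64(-0.93)],[np.float64(0.67),np.float64(0.55),np.float64(0.18),0.0,0.0,np.float64(-0.93)]]
```

Call:
carry_out(plan=[[0.78, -0.38, 0.18, 0, 0, -0.93], [0.81, -0.31, 0.18, 0, 0, -0.93], [0.83, -0.25, 0.18, 0, 0, -0.93], [0.85, -0.18, 0.18, 0, 0, -0.93], [0.86, -0.11, 0.18, 0, 0, -0.93]])

```text
clock: 1.1
tool_pos: [0.3345, -0.4122, 0.2041]
tool_rot: [0.0, 0.908, 0.42, 0.0]
force: [-0.5, -0.1, 0.2]
grip_width: 0.0854
finger_force: 0.0
```

Call:
carry_out(plan=[[0.87, -0.04, 0.18, 0, 0, -0.93], [0.87, 0.03, 0.18, 0, 0, -0.93], [0.86, 0.1, 0.18, 0, 0, -0.93], [0.85, 0.17, 0.18, 0, 0, -0.93], [0.83, 0.24, 0.18, 0, 0, -0.93]])

```text
clock: 1.6
tool_pos: [0.4145, -0.3095, 0.1772]
tool_rot: [0.0, 0.804, 0.594, 0.0]
force: [0.3, -0.9, -0.3]
grip_width: 0.0857
finger_force: 0.0
```

Call:
carry_out(plan=[[0.81, 0.31, 0.18, 0, 0, -0.93], [0.78, 0.37, 0.18, 0, 0, -0.93], [0.75, 0.44, 0.18, 0, 0, -0.93], [0.71, 0.49, 0.18, 0, 0, -0.93], [0.67, 0.55, 0.18, 0, 0, -0.93]])

```text
clock: 2.1
tool_pos: [0.4947, -0.2073, 0.1502]
tool_rot: [0.0, 0.668, 0.744, 0.0]
force: [-0.5, -0.4, 0.0]
grip_width: 0.0855
finger_force: 0.0
```

```bash
sed -i 's/round(v,2)+0\./float(round(v,2))+0./' h.py
python3 - <<'E'
from h import *
plan([((.494,-.2075,.060),1.679,5)])
E
```

```text
t 2.1 at [ 0.4947 -0.2073  0.1502] th 1.678 f [-0.5 -0.4  0. ] w 0.0855
[[0.0,0.0,0.6,0.0,0.0,0.0],[0.0,0.0,0.6,0.0,0.0,0.0],[0.0,0.0,0.6,0.0,0.0,0.0],[0.0,0.0,0.6,0.0,0.0,0.0],[0.0,0.0,0.6,0.0,0.0,0.0]]
```

Call:
carry_out(plan=[[0, 0, 0.6, 0, 0, 0], [0, 0, 0.6, 0, 0, 0], [0, 0, 0.6, 0, 0, 0], [0, 0, 0.6, 0, 0, 0], [0, 0, 0.6, 0, 0, 0]])

```text
clock: 2.6
tool_pos: [0.4942, -0.2081, 0.0597]
tool_rot: [0.0, 0.669, 0.743, 0.0]
force: [0.3, -0.1, -0.0]
grip_width: 0.0857
finger_force: 0.0
```

Call:
carry_out(plan=[[0, 0, 0, 0, 0, 0], [0, 0, 0, 0, 0, 0], [0, 0, 0, 0, 0, 0], [0, 0, 0, 0, 0, 0], [0, 0, 0, 0, 0, 0]], grip=1, newtons=25)

```text
clock: 3.1
tool_pos: [0.4944, -0.2083, 0.0609]
tool_rot: [0.0, 0.669, 0.743, 0.0]
force: [1.3, -0.5, 0.3]
grip_width: 0.0125
finger_force: 0.9
```

Call:
carry_out(plan=[[0, 0, 0, 0, 0, 0], [0, 0, 0, 0, 0, 0], [0, 0, 0, 0, 0, 0], [0, 0, 0, 0, 0, 0], [0, 0, 0, 0, 0, 0]])

```text
clock: 3.6
tool_pos: [0.4944, -0.2084, 0.0608]
tool_rot: [0.0, 0.669, 0.743, 0.0]
force: [-0.2, -0.9, 5.8]
grip_width: 0.0101
finger_force: 24.7
```

Run:
```python
from h import *
s=sense(); pv=fx(-70,-50,0)[:2]; k=s["tool_pos"][:2]; d=k-pv
a=np.arctan2(d[1],d[0]); print("r",np.hypot(*d),"latch",-(a-(F[2]-np.pi/2)))
end=F[2]-np.pi/2-1.3
w=[]
n=10
for i in range(1,n+1):
    b=a+(end-a)*i/n; w.append((np.r_[pv+.048*np.array([np.cos(b),np.sin(b)]),s["tool_pos"][2]],1.679,1))
plan(w)
```

```text
r 0.04615124444896116 latch 0.08195946905169782
t 3.6 at [ 0.4944 -0.2084  0.0608] th 1.675 f [-0.2 -0.9  5.8] w 0.0101
[[-0.03,-0.2,0.0,0.0,0.0,-0.04],[0.05,-0.19,0.0,0.0,0.0,0.0],[0.07,-0.18,0.0,0.0,0.0,0.0],[0.09,-0.17,0.0,0.0,0.0,0.0],[0.11,-0.16,0.0,0.0,0.0,0.0]]
[[0.13,-0.14,0.0,0.0,0.0,0.0],[0.15,-0.13,0.0,0.0,0.0,0.0],[0.16,-0.11,0.0,0.0,0.0,0.0],[0.18,-0.09,0.0,0.0,0.0,0.0],[0.18,-0.06,0.0,0.0,0.0,0.0]]
```

Call:
carry_out(plan=[[0.02, -0.2, 0, 0, 0, 0], [0.05, -0.19, 0, 0, 0, 0], [0.07, -0.18, 0, 0, 0, 0], [0.09, -0.17, 0, 0, 0, 0], [0.11, -0.16, 0, 0, 0, 0]])

```text
clock: 4.1
tool_pos: [0.4663, -0.2011, 0.0607]
tool_rot: [0.001, 0.669, 0.743, 0.0]
force: [5.4, -1.2, 4.6]
grip_width: 0.0101
finger_force: 24.8
```

Call:
carry_out(plan=[[0.13, -0.14, 0, 0, 0, 0], [0.15, -0.13, 0, 0, 0, 0], [0.16, -0.11, 0, 0, 0, 0], [0.18, -0.09, 0, 0, 0, 0], [0.18, -0.06, 0, 0, 0, 0]])

```text
clock: 4.6
tool_pos: [0.4489, -0.1784, 0.0608]
tool_rot: [0.001, 0.669, 0.743, 0.001]
force: [18.2, 1.4, -1.6]
grip_width: 0.0096
finger_force: 24.7
```

Run:
```python
from h import *
s=sense(); pv=fx(-70,-50,0)[:2]; d=s["tool_pos"][:2]-pv
print("r",np.hypot(*d),"latch",(F[2]-np.pi/2)-np.arctan2(d[1],d[0]),s["force"],s["tool_pos"],s["grip_width"])
```

```text
r 0.04712478964786717 latch 1.3291228030745783 [18.15056389  1.38365134 -1.59257784] [ 0.44892434 -0.17839853  0.06078274] 0.009608023430171083
```

Call:
carry_out(plan=[[0, 0, 0, 0, 0, 0], [0, 0, 0, 0, 0, 0], [0, 0, -0.6, 0, 0, 0], [0, 0, -0.8, 0, 0, 0], [0, 0, -0.8, 0, 0, 0]], grip=0.29)

```text
clock: 5.1
tool_pos: [0.4474, -0.1785, 0.1267]
tool_rot: [-0.001, 0.669, 0.743, -0.0]
force: [0.4, -0.4, 0.2]
grip_width: 0.0303
finger_force: 0.0
```

Run:
```python
from h import *
b=fx(-87,0,0)
print(b)
plan([((*b[:2],.125),1.679,3),((*b[:2],.050),1.679,5)])
im=optics.capture("top"); cv2.imwrite("pics/t2.png",im)
```

```text
[ 0.47090689 -0.11437774  0.        ]
t 5.1 at [ 0.4474 -0.1785  0.1267] th 1.675 f [ 0.4 -0.4  0.2] w 0.0303
[[0.68,0.33,0.02,0.0,0.0,-0.01],[0.68,0.34,0.02,0.0,0.0,-0.01],[0.68,0.34,0.02,0.0,0.0,-0.01],[0.0,0.0,0.5,0.0,0.0,0.0],[0.0,0.0,0.5,0.0,0.0,0.0]]
[[0.0,0.0,0.5,0.0,0.0,0.0],[0.0,0.0,0.5,0.0,0.0,0.0],[0.0,0.0,0.5,0.0,0.0,0.0],[0,0,0,0,0,0],[0,0,0,0,0,0]]
```

Call:
carry_out(plan=[[0.68, 0.34, 0, 0, 0, 0], [0.68, 0.34, 0, 0, 0, 0], [0.68, 0.34, 0, 0, 0, 0], [0, 0, 0.5, 0, 0, 0], [0, 0, 0.5, 0, 0, 0]])

```text
clock: 5.65
tool_pos: [0.472, -0.114, 0.0958]
tool_rot: [-0.0, 0.669, 0.743, -0.0]
force: [-0.7, 0.1, -0.6]
grip_width: 0.0304
finger_force: 0.0
```

Call:
carry_out(plan=[[0, 0, 0.5, 0, 0, 0], [0, 0, 0.5, 0, 0, 0], [0, 0, 0.5, 0, 0, 0], [0, 0, 0, 0, 0, 0], [0, 0, 0, 0, 0, 0]])

```text
clock: 6.15
tool_pos: [0.4718, -0.1146, 0.0514]
tool_rot: [-0.0, 0.669, 0.743, -0.0]
force: [0.5, -0.5, 0.3]
grip_width: 0.03
finger_force: 0.0
```

Call:
carry_out(plan=[[0, 0, 0, 0, 0, 0], [0, 0, 0, 0, 0, 0], [0, 0, 0, 0, 0, 0], [0, 0, 0, 0, 0, 0], [0, 0, 0, 0, 0, 0]], grip=1, newtons=25)

```text
clock: 6.65
tool_pos: [0.4717, -0.1148, 0.052]
tool_rot: [0.0, 0.669, 0.743, -0.0]
force: [-7.0, -1.3, 4.6]
grip_width: 0.0087
finger_force: 25.1
```

Run:
```python
from h import *
s=sense(); p=s["tool_pos"]; b=fx(-88,0,66); print(b,p,s["force"],s["grip_width"],s["finger_force"])
u=np.array([np.cos(F[2]),np.sin(F[2])])
print("x err",(p-b)[:2]@u)
w=[];r=.1595;a0=np.arctan2(22,158)
for i in range(1,17):
    f=1.78*i/16; dx=.158-r*np.cos(a0+f); dz=r*np.sin(a0+f)-.022
    w.append((np.r_[p[:2]+u*dx,p[2]+dz],1.679,1))
plan(w[:15]+[(w[15][0],1.679,1)])
```

```text
[ 0.46991272 -0.11448553  0.066     ] [ 0.47171799 -0.11478994  0.05201696] [-6.97211521 -1.25152372  4.62387864] 0.008691979172625933 25.11753112077713
x err 0.0017619463009230778
t 6.65 at [ 0.4717 -0.1148  0.052 ] th 1.675 f [-7.  -1.3  4.6] w 0.0087
[[0.0,0.11,-0.58,0.0,0.0,-0.04],[0.0,0.18,-0.56,0.0,0.0,0.0],[0.0,0.24,-0.54,0.0,0.0,0.0],[0.0,0.3,-0.51,0.0,0.0,0.0],[0.0,0.35,-0.47,0.0,0.0,0.0]]
[[0.0,0.4,-0.43,0.0,0.0,0.0],[0.0,0.45,-0.39,0.0,0.0,0.0],[0.0,0.49,-0.33,0.0,0.0,0.0],[0.0,0.52,-0.28,0.0,0.0,0.0],[0.0,0.55,-0.22,0.0,0.0,0.0]]
[[0.0,0.57,-0.15,0.0,0.0,0.0],[0.0,0.58,-0.09,0.0,0.0,0.0],[0.0,0.59,-0.02,0.0,0.0,0.0],[0.0,0.59,0.04,0.0,0.0,0.0],[0.0,0.58,0.11,0.0,0.0,0.0]]
[[0.0,0.57,0.17,0.0,0.0,0.0],[0,0,0,0,0,0],[0,0,0,0,0,0],[0,0,0,0,0,0],[0,0,0,0,0,0]]
```

Call:
carry_out(plan=[[0, 0.1, -0.58, 0, 0, 0], [0, 0.17, -0.56, 0, 0, 0], [0, 0.24, -0.54, 0, 0, 0], [0, 0.3, -0.51, 0, 0, 0], [0, 0.35, -0.47, 0, 0, 0]])

```text
clock: 7.15
tool_pos: [0.5054, -0.1109, 0.1323]
tool_rot: [-0.001, 0.669, 0.743, -0.001]
force: [-13.7, 0.5, 5.8]
grip_width: 0.0086
finger_force: 25.3
```

Call:
carry_out(plan=[[0, 0.4, -0.43, 0, 0, 0], [0, 0.45, -0.39, 0, 0, 0], [0, 0.49, -0.33, 0, 0, 0], [0, 0.52, -0.28, 0, 0, 0], [0, 0.55, -0.22, 0, 0, 0]])

```text
clock: 7.65
tool_pos: [0.5788, -0.1029, 0.1824]
tool_rot: [0.0, 0.669, 0.743, 0.0]
force: [-3.9, 4.8, 0.9]
grip_width: 0.009
finger_force: 25.4
```

Call:
carry_out(plan=[[0, 0.57, -0.15, 0, 0, 0], [0, 0.58, -0.09, 0, 0, 0], [0, 0.59, -0.02, 0, 0, 0], [0, 0.59, 0.04, 0, 0, 0], [0, 0.58, 0.11, 0, 0, 0]])

```text
clock: 8.15
tool_pos: [0.666, -0.0937, 0.1849]
tool_rot: [0.0, 0.669, 0.743, 0.0]
force: [-1.7, 4.8, 4.4]
grip_width: 0.0089
finger_force: 26.6
```

Call:
carry_out(plan=[[0, 0.57, 0.17, 0, 0, 0], [0, 0, 0, 0, 0, 0], [0, 0, 0, 0, 0, 0], [0, 0, 0, 0, 0, 0], [0, 0, 0, 0, 0, 0]])

```text
clock: 8.65
tool_pos: [0.6827, -0.092, 0.1797]
tool_rot: [0.0, 0.669, 0.743, 0.001]
force: [3.4, 4.7, 2.5]
grip_width: 0.0092
finger_force: 26.3
```

Run:
```python
from h import *
s=sense(); p=s["tool_pos"]; h=fx(71,0,44); u=np.array([np.cos(F[2]),np.sin(F[2])])
dx=(p[:2]-h[:2])@u; dz=p[2]+.014-.044; print(dx,dz,"lid",np.pi-np.arctan2(dz,dx)-np.arctan2(22,158),s["force"])
im=optics.capture("side"); cv2.imwrite("pics/s2.png",cv2.resize(im[130:330,230:430],(600,600)))
```

```text
0.054960309137558574 0.14972612552788778 lid 1.784247640639744 [3.400638   4.7470561  2.50334196]
```

View pics/s2.png

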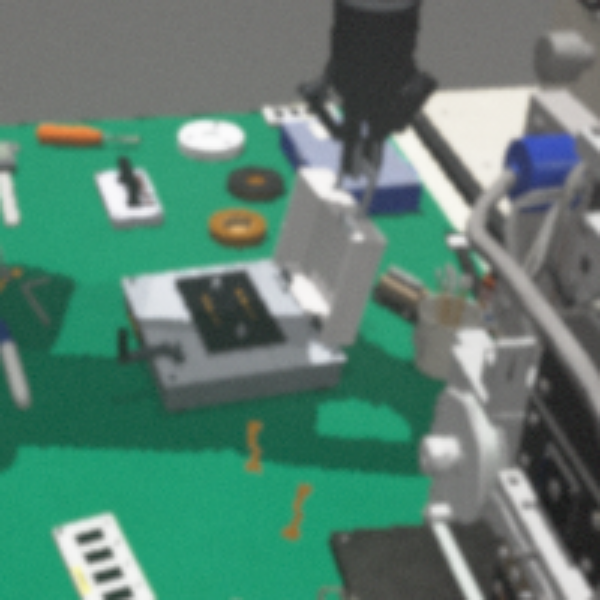

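Hood stands past upright (~1.78 rad) and the lever points to the robot; the black plate with pins is exposed. Releasing and moving to the carrier.

Call:
carry_out(plan=[[0, 0, 0, 0, 0, 0], [0, 0, 0, 0, 0, 0], [0, 0, -0.7, 0, 0, 0], [0, 0, -0.9, 0, 0, 0], [0, 0, -0.9, 0, 0, 0]], grip=0.2)

```text
clock: 9.2
tool_pos: [0.682, -0.0927, 0.2547]
tool_rot: [-0.0, 0.669, 0.743, -0.0]
force: [0.3, 0.1, -0.7]
grip_width: 0.0343
finger_force: 0.0
```

Run:
```python
from h import *
plan([((.49,.2085,.2),1.657,15)])
```

```text
t 9.2 at [ 0.682  -0.0927  0.2547] th 1.675 f [ 0.3  0.1 -0.7] w 0.0343
[[0.71,-0.35,0.12,0.0,0.0,0.01],[0.71,-0.36,0.12,0.0,0.0,0.01],[0.71,-0.36,0.12,0.0,0.0,0.01],[0.71,-0.36,0.12,0.0,0.0,0.01],[0.71,-0.36,0.12,0.0,0.0,0.01]]
[[0.71,-0.36,0.12,0.0,0.0,0.01],[0.71,-0.36,0.12,0.0,0.0,0.01],[0.71,-0.36,0.12,0.0,0.0,0.01],[0.71,-0.36,0.12,0.0,0.0,0.01],[0.71,-0.36,0.12,0.0,0.0,0.01]]
[[0.71,-0.36,0.12,0.0,0.0,0.01],[0.71,-0.36,0.12,0.0,0.0,0.01],[0.7,-0.36,0.12,0.0,0.0,0.01],[0.7,-0.37,0.12,0.0,0.0,0.01],[0.7,-0.37,0.12,0.0,0.0,0.01]]
```

Call:
carry_out(plan=[[0.71, -0.36, 0.12, 0, 0, 0.01], [0.71, -0.36, 0.12, 0, 0, 0.01], [0.71, -0.36, 0.12, 0, 0, 0.01], [0.71, -0.36, 0.12, 0, 0, 0.01], [0.71, -0.36, 0.12, 0, 0, 0.01]])

```text
clock: 9.7
tool_pos: [0.617, 0.0084, 0.2358]
tool_rot: [0.0, 0.671, 0.741, -0.0]
force: [0.3, 0.9, -0.5]
grip_width: 0.0347
finger_force: 0.0
```

Call:
carry_out(plan=[[0.71, -0.36, 0.12, 0, 0, 0.01], [0.71, -0.36, 0.12, 0, 0, 0.01], [0.71, -0.36, 0.12, 0, 0, 0.01], [0.71, -0.36, 0.12, 0, 0, 0.01], [0.71, -0.36, 0.12, 0, 0, 0.01]], grip=0)

```text
clock: 10.2
tool_pos: [0.5528, 0.1091, 0.2179]
tool_rot: [0.0, 0.673, 0.74, 0.0]
force: [0.6, 0.0, -0.3]
grip_width: 0.0428
finger_force: 0.0
```

Call:
carry_out(plan=[[0.71, -0.36, 0.12, 0, 0, 0.01], [0.71, -0.36, 0.12, 0, 0, 0.01], [0.7, -0.36, 0.12, 0, 0, 0.01], [0.7, -0.37, 0.12, 0, 0, 0.01], [0.7, -0.37, 0.12, 0, 0, 0.01]])

```text
clock: 10.7
tool_pos: [0.4886, 0.2091, 0.1999]
tool_rot: [0.0, 0.674, 0.739, 0.0]
force: [1.3, 0.4, -0.3]
grip_width: 0.0429
finger_force: 0.0
```

Run:
```python
from h import *
plan([((.492,.2085,.024),1.657,10)])
im=np.mean([optics.capture("top").astype(float) for _ in range(6)],0); c=im[145:235,275:365]
sd=np.mean([optics.capture("side").astype(float) for _ in range(6)],0)
np.save("t3.npy",im); np.save("s3.npy",sd)
cv2.imwrite("pics/t3.png",cv2.resize(c.clip(0,255).astype(np.uint8),(540,540),interpolation=cv2.INTER_CUBIC))
```

```text
t 10.7 at [0.4886 0.2091 0.1999] th 1.662 f [ 1.3  0.4 -0.3] w 0.0429
[[0.0,0.01,0.59,0.0,0.0,0.01],[0.0,0.01,0.59,0.0,0.0,0.01],[0.0,0.01,0.59,0.0,0.0,0.01],[0.0,0.01,0.59,0.0,0.0,0.01],[0.0,0.01,0.59,0.0,0.0,0.01]]
[[0.0,0.01,0.59,0.0,0.0,0.01],[0.0,0.01,0.59,0.0,0.0,0.01],[0.0,0.01,0.59,0.0,0.0,0.01],[0.0,0.01,0.59,0.0,0.0,0.01],[0.0,0.01,0.59,0.0,0.0,0.01]]
```

View pics/t3.png

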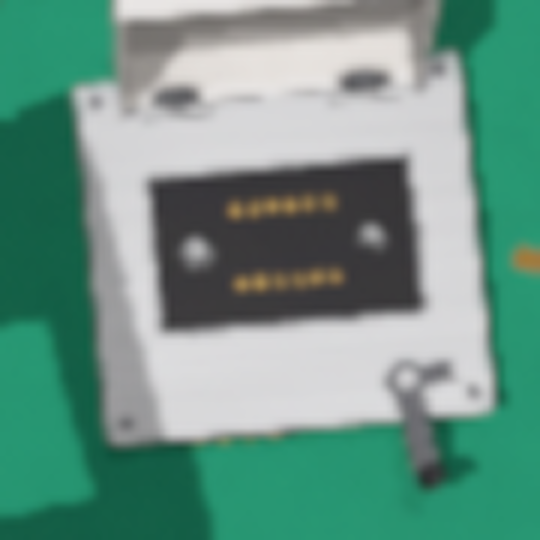

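Black plate corners (150,180),(408,157),(423,307),(163,329); pins at (196,253) and (372,236) in the 6x crop. Refine sub-pixel and descend onto the carrier handle.

Call:
carry_out(plan=[[0, 0.01, 0.59, 0, 0, 0.01], [0, 0.01, 0.59, 0, 0, 0.01], [0, 0.01, 0.59, 0, 0, 0.01], [0, 0.01, 0.59, 0, 0, 0.01], [0, 0.01, 0.59, 0, 0, 0.01]])

```text
clock: 11.8
tool_pos: [0.4908, 0.2086, 0.1106]
tool_rot: [-0.0, 0.676, 0.737, 0.0]
force: [0.6, -1.2, 0.5]
grip_width: 0.0424
finger_force: 0.0
```

Call:
carry_out(plan=[[0, 0.01, 0.59, 0, 0, 0.01], [0, 0.01, 0.59, 0, 0, 0.01], [0, 0.01, 0.59, 0, 0, 0.01], [0, 0.01, 0.59, 0, 0, 0.01], [0, 0.01, 0.59, 0, 0, 0.01]])

```text
clock: 12.3
tool_pos: [0.4923, 0.2087, 0.0222]
tool_rot: [-0.0, 0.677, 0.736, 0.0]
force: [0.4, 0.1, -1.2]
grip_width: 0.043
finger_force: 0.0
```

Call:
carry_out(plan=[[0, 0, 0, 0, 0, 0], [0, 0, 0, 0, 0, 0], [0, 0, 0, 0, 0, 0], [0, 0, 0, 0, 0, 0], [0, 0, 0, 0, 0, 0]], grip=1, newtons=60)

```text
clock: 12.8
tool_pos: [0.4925, 0.2089, 0.0234]
tool_rot: [0.0, 0.677, 0.736, 0.0]
force: [1.1, 0.4, 0.9]
grip_width: 0.013
finger_force: 59.2
```

Run:
```python
from h import *
im=np.load("t3.npy"); g=im.mean(2)
x0,y0=298,169; c=g[y0:y0+32,x0:x0+50]; S=8
up=cv2.resize(c,None,fx=S,fy=S,interpolation=cv2.INTER_CUBIC)
m=(up<130).astype(np.uint8); m=cv2.morphologyEx(m,cv2.MORPH_CLOSE,np.ones((41,41)))
n,l,st,_=cv2.connectedComponentsWithStats(m); i=1+np.argmax(st[1:,4]); cn=max(cv2.findContours((l==i).astype(np.uint8),0,1)[0],key=cv2.contourArea)
r=cv2.minAreaRect(cn); o=lambda p:(np.array(p)+.5)/S-.5+[x0,y0]
print("rect",o(r[0]),np.array(r[1])/S,r[2],"expect",76*.354,126*.354)
b=o(cv2.boxPoints(r)); b=b[np.lexsort((b[:,0],))]
L,Rr=b[:2],b[2:]; L=L[L[:,1].argsort()];Rr=Rr[Rr[:,1].argsort()]
obs=[("top",[(38,63,51),(-38,63,51),(38,-63,51),(-38,-63,51)],[*L,*Rr])]
p,e=fit(obs,F); print("plate",p.round(5),e.round(2).tolist())
T=lambda a:(np.array(a)+.5)/6-.5+[275,145]
pins=[]
for uv in((196,253),(372,236)):
    u,v=np.round(T(uv)).astype(int); w=g[v-3:v+4,u-3:u+4]; w=(w-w.min()-25).clip(0); yy,xx=np.mgrid[v-3:v+4,u-3:u+4]
    q=np.array([(w*xx).sum(),(w*yy).sum()])/w.sum(); pins.append(q); print("pin",q,ray("top",q,.0565))
A,B=[ray("top",q,.0565)[:2] for q in pins]; print("mid",(A+B)/2,"d",np.linalg.norm(A-B),"yaw",np.arctan2(*(A-B)[::-1])-np.pi/2)
D=T([(76,87),(459,52),(496,410),(108,444)])
p,e=fit([("top",[(87,92,40),(87,-92,40),(-87,-92,40),(-87,92,40)],D)],F); print("deck",p.round(5),e.round(2).tolist())
# carrier from this frame (arm above may hide) skip
s=sense(); print(s["tool_pos"],theta(rot(s["tool_rot"])),s["grip_width"],s["finger_force"],s["force"])
```

```text
rect [322.12328529 185.69232559] [29.69432449 47.37308121] 80.96892547607422 expect 26.904 44.604
plate [ 0.55555 -0.10474  0.16021] [[2.04, 0.9], [1.04, -2.31], [-1.09, 2.41], [-1.82, -0.83]]
pin [307.26462592 186.37597869] [ 0.55171637 -0.06219811  0.0565    ]
pin [336.54958425 183.62363239] [ 0.5616035  -0.14512971  0.0565    ]
mid [ 0.55665993 -0.10366391] d 0.08351889237672962 yaw 0.11866020345794226
deck [ 0.55708 -0.10494  0.11338] [[0.19, -0.11], [-0.25, 0.06], [-0.16, 0.03], [0.22, 0.03]]
[0.49246027 0.20891707 0.02342038] 1.6533523302765447 0.012954155432097176 59.18008625507355 [1.1436189  0.37353394 0.85388048]
```

Run:
```python
from h import *
f=np.array([.557,-.1045]); u=.115; t=f+.0008*np.array([-np.sin(u),np.cos(u)]); print(t)
plan([((.4925,.2089,.145),1.653,5),((*t,.145),1.686,15),((*t,.090),1.686,5)])
```

```text
[ 0.5569082  -0.10370528]
t 12.8 at [0.4925 0.2089 0.0234] th 1.653 f [1.1 0.4 0.9] w 0.013
[[0.0,0.0,-0.81,0.0,0.0,0.0],[0.0,0.0,-0.81,0.0,0.0,0.0],[0.0,0.0,-0.81,0.0,0.0,0.0],[0.0,0.0,-0.81,0.0,0.0,0.0],[0.0,0.0,-0.81,0.0,0.0,0.0]]
[[-0.7,0.09,0.0,0.0,0.0,-0.03],[-0.7,0.08,0.0,0.0,0.0,-0.03],[-0.7,0.08,0.0,0.0,0.0,-0.03],[-0.7,0.08,0.0,0.0,0.0,-0.03],[-0.7,0.08,0.0,0.0,0.0,-0.03]]
[[-0.7,0.08,0.0,0.0,0.0,-0.03],[-0.71,0.08,0.0,0.0,0.0,-0.03],[-0.71,0.07,0.0,0.0,0.0,-0.03],[-0.71,0.07,0.0,0.0,0.0,-0.03],[-0.71,0.07,0.0,0.0,0.0,-0.03]]
[[-0.71,0.07,0.0,0.0,0.0,-0.03],[-0.71,0.07,0.0,0.0,0.0,-0.03],[-0.71,0.07,0.0,0.0,0.0,-0.03],[-0.71,0.07,0.0,0.0,0.0,-0.03],[-0.71,0.06,0.0,0.0,0.0,-0.03]]
[[0.0,0.0,0.37,0.0,0.0,0.0],[0.0,0.0,0.37,0.0,0.0,0.0],[0.0,0.0,0.37,0.0,0.0,0.0],[0.0,0.0,0.37,0.0,0.0,0.0],[0.0,0.0,0.37,0.0,0.0,0.0]]
```

Call:
carry_out(plan=[[0, 0, -0.81, 0, 0, 0], [0, 0, -0.81, 0, 0, 0], [0, 0, -0.81, 0, 0, 0], [0, 0, -0.81, 0, 0, 0], [0, 0, -0.81, 0, 0, 0]])

```text
clock: 13.3
tool_pos: [0.4921, 0.2088, 0.1456]
tool_rot: [0.0, 0.677, 0.736, 0.0]
force: [0.4, 0.1, -1.3]
grip_width: 0.013
finger_force: 58.9
```

Call:
carry_out(plan=[[-0.7, 0.09, 0, 0, 0, -0.03], [-0.7, 0.08, 0, 0, 0, -0.03], [-0.7, 0.08, 0, 0, 0, -0.03], [-0.7, 0.08, 0, 0, 0, -0.03], [-0.7, 0.08, 0, 0, 0, -0.03]])

```text
clock: 13.8
tool_pos: [0.5137, 0.1045, 0.1446]
tool_rot: [0.0, 0.672, 0.74, 0.0]
force: [0.1, 0.3, -2.2]
grip_width: 0.013
finger_force: 58.9
```

Call:
carry_out(plan=[[-0.7, 0.08, 0, 0, 0, -0.03], [-0.71, 0.08, 0, 0, 0, -0.03], [-0.71, 0.07, 0, 0, 0, -0.03], [-0.71, 0.07, 0, 0, 0, -0.03], [-0.71, 0.07, 0, 0, 0, -0.03]])

```text
clock: 14.3
tool_pos: [0.5355, -0.0001, 0.1446]
tool_rot: [0.0, 0.668, 0.745, 0.0]
force: [0.0, 0.0, -1.4]
grip_width: 0.0129
finger_force: 58.9
```

Call:
carry_out(plan=[[-0.71, 0.07, 0, 0, 0, -0.03], [-0.71, 0.07, 0, 0, 0, -0.03], [-0.71, 0.07, 0, 0, 0, -0.03], [-0.71, 0.07, 0, 0, 0, -0.03], [-0.71, 0.06, 0, 0, 0, -0.03]])

```text
clock: 14.8
tool_pos: [0.5578, -0.1047, 0.1445]
tool_rot: [0.0, 0.663, 0.749, 0.0]
force: [0.0, 0.3, -1.2]
grip_width: 0.0129
finger_force: 58.9
```

Call:
carry_out(plan=[[0, 0, 0.37, 0, 0, 0], [0, 0, 0.37, 0, 0, 0], [0, 0, 0.37, 0, 0, 0], [0, 0, 0.37, 0, 0, 0], [0, 0, 0.37, 0, 0, 0]])

```text
clock: 15.3
tool_pos: [0.5575, -0.1033, 0.0877]
tool_rot: [-0.0, 0.662, 0.749, -0.0]
force: [-0.4, 0.5, -1.3]
grip_width: 0.013
finger_force: 58.9
```

Run:
```python
from h import *
plan([((.5569,-.1037,.09),1.686,5)])
a=np.mean([optics.capture("top").astype(float) for _ in range(4)],0)[145:235,275:365]
b=np.mean([optics.capture("side").astype(float) for _ in range(4)],0)[190:270,260:350]
a=cv2.resize(a,(540,540),interpolation=cv2.INTER_CUBIC); cv2.imwrite("pics/t4.png",a.clip(0,255))
b=cv2.resize(b,(720,640)[:2] if 0 else (630,560),interpolation=cv2.INTER_CUBIC); cv2.imwrite("pics/s4.png",b.clip(0,255))
```

```text
t 15.3 at [ 0.5575 -0.1033  0.0877] th 1.693 f [-0.4  0.5 -1.3] w 0.013
[[0.0,0.0,-0.02,0.0,0.0,0.02],[0.0,0.0,-0.02,0.0,0.0,0.02],[0.0,0.0,-0.02,0.0,0.0,0.02],[0.0,0.0,-0.02,0.0,0.0,0.02],[0.0,0.0,-0.02,0.0,0.0,0.02]][ WARN:0@3.951] global loadsave.cpp:1063 imwrite_ Unsupported depth image for selected encoder is fallbacked to CV_8U.
```

View pics/t4.png

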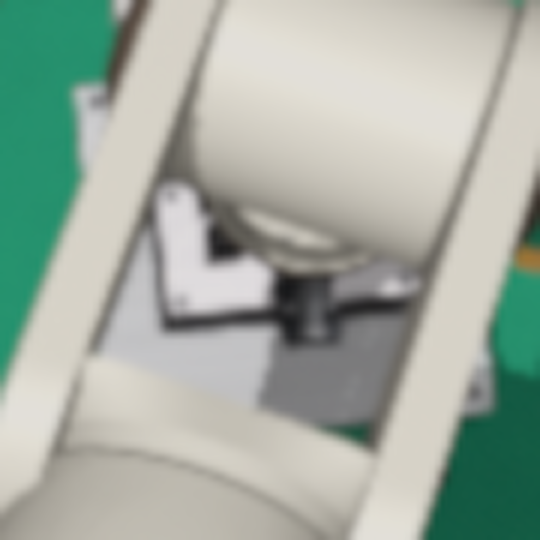

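View pics/s4.png

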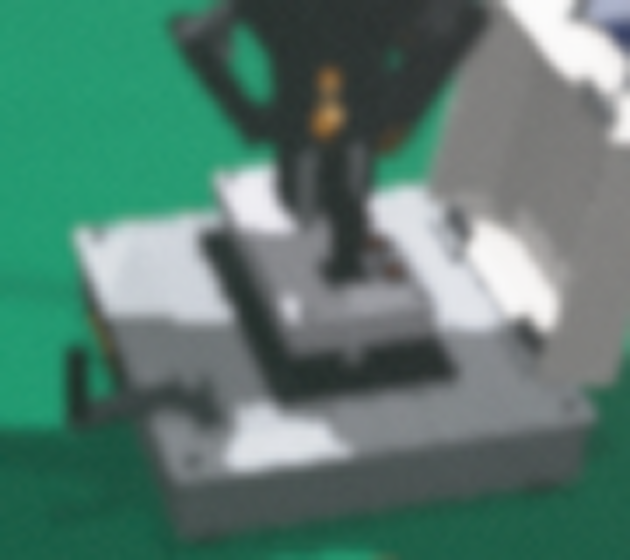

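Run:
```python
from h import *
u=.122; o=np.array([.5575,-.1033])-.0008*np.array([-np.sin(u),np.cos(u)])
for c,s,off in(("top",6,(275,145)),("side",7,(260,190))):
    P=W([*o,u],np.array([(-30,58,79),(-30,-58,79),(30,58,79),(30,-58,79),(-30,-58,64),(30,-58,64)])/1000.)
    print(c,((proj(c,P)-off+.5)*s-.5).round(0).tolist())
    P=W([.557,-.1045,.115],np.array([(-38,63,51),(-38,-63,51),(38,-63,51)])/1000.); print("plate",((proj(c,P)-off+.5)*s-.5).round(0).tolist())
plan([((.5570,-.1037,.082),1.686,3),((.5570,-.1037,.077),1.686,2)])
```

```text
top [[170.0, 309.0], [419.0, 284.0], [158.0, 182.0], [405.0, 158.0], [415.0, 289.0], [402.0, 164.0]]
plate [[160.0, 335.0], [425.0, 311.0], [409.0, 153.0]]
side [[219.0, 180.0], [297.0, 329.0], [353.0, 162.0], [442.0, 308.0], [296.0, 360.0], [440.0, 339.0]]
plate [[197.0, 231.0], [277.0, 397.0], [459.0, 371.0]]
t 15.7 at [ 0.5579 -0.1039  0.0893] th 1.693 f [-0.1  0.2 -1.8] w 0.0129
[[0.0,-0.01,0.08,0.0,0.0,0.03],[0.0,-0.01,0.08,0.0,0.0,0.03],[0.0,-0.01,0.08,0.0,0.0,0.03],[0.0,0.0,0.08,0.0,0.0,0.0],[0.0,0.0,0.08,0.0,0.0,0.0]]
```

Run:
```python
from h import *
t3=np.load("t3.npy").mean(2); t4=np.mean([optics.capture("top").astype(float) for _ in range(6)],0).mean(2)
s3=np.load("s3.npy").mean(2); s4=np.mean([optics.capture("side").astype(float) for _ in range(6)],0).mean(2)
np.save("t4.npy",t4);np.save("s4.npy",s4)
print("top cols 305,308,311 rows 190-204")
for c in(305,308,311): print(t3[190:204,c].round().astype(int).tolist(),t4[190:204,c].round().astype(int).tolist())
s=sense(); p=s["tool_pos"]; th=theta(rot(s["tool_rot"])); print(p,th)
u=th-np.pi/2; o=p[:2]-.0008*np.array([-np.sin(u),np.cos(u)]); z=(p[2]-.0234)*1000
for c in(305,308,311):
    def row(pose,L1,L2):
        a,b=proj("top",W(pose,np.array([L1,L2])/1000.)); return a[1]+(b[1]-a[1])*(c-a[0])/(b[0]-a[0])
    print(c,"carrier top edge",row([*o,u],(-30,58,z+15),(-30,-58,z+15)),"bottom",row([*o,u],(-30,58,z),(-30,-58,z)),"plate",row([.557,-.1045,.115],(-38,63,51),(-38,-63,51)))
print("left edge rows 182,188,194 cols 298-308")
for r in(182,188,194): print(t3[r,296:310].round().astype(int).tolist(),t4[r,296:310].round().astype(int).tolist())
for r in(182,188,194):
    def col(pose,L1,L2):
        a,b=proj("top",W(pose,np.array([L1,L2])/1000.)); return a[0]+(b[0]-a[0])*(r-a[1])/(b[1]-a[1])
    print(r,"carrier left",col([*o,u],(-30,58,z+15),(30,58,z+15)),"plate",col([.557,-.1045,.115],(-38,63,51),(38,63,51)))
```

```text
top cols 305,308,311 rows 190-204
[63, 60, 60, 60, 60, 60, 61, 61, 64, 93, 159, 206, 218, 219] [221, 220, 218, 206, 179, 176, 179, 123, 60, 77, 138, 183, 194, 196]
[69, 60, 60, 60, 60, 60, 61, 60, 68, 109, 169, 208, 218, 220] [220, 220, 221, 221, 219, 209, 176, 107, 60, 95, 151, 186, 194, 196]
[60, 59, 60, 59, 60, 60, 60, 62, 75, 126, 182, 211, 218, 219] [217, 220, 221, 221, 218, 200, 143, 72, 64, 114, 165, 188, 194, 195]
[ 0.55767861 -0.10388323  0.08879142] 1.6925843156187959
305 carrier top edge 195.70004813086837 bottom 196.4019050312179 plate 200.00108221890022
308 carrier top edge 195.40925208749977 bottom 196.1111492546191 plate 199.73090909680027
311 carrier top edge 195.1184560441312 bottom 195.8203934780203 plate 199.46073597470036
left edge rows 182,188,194 cols 298-308
[215, 215, 212, 192, 134, 75, 59, 59, 59, 59, 58, 59, 58, 58] [192, 154, 113, 99, 97, 136, 187, 212, 217, 217, 218, 213, 194, 150]
[212, 216, 215, 204, 170, 105, 62, 60, 66, 87, 115, 129, 124, 107] [125, 159, 183, 181, 153, 119, 169, 210, 219, 219, 219, 218, 210, 186]
[190, 210, 218, 216, 198, 146, 84, 61, 60, 60, 60, 60, 60, 60] [190, 195, 195, 192, 174, 130, 113, 161, 185, 179, 197, 216, 219, 219]
182 carrier left 301.8043537972781 plate 299.58864287186384
188 carrier left 302.4125522643727 plate 300.15214410049515
194 carrier left 303.0207507314674 plate 300.71564532912646
```

Call:
carry_out(plan=[[-0.05, 0.05, 0, 0, 0, 0.08], [0, 0, 0.08, 0, 0, 0], [0, 0, 0.09, 0, 0, 0], [0, 0, 0.09, 0, 0, 0], [0, 0, 0, 0, 0, 0]])

```text
clock: 16.8
tool_pos: [0.559, -0.1051, 0.0804]
tool_rot: [-0.0, 0.665, 0.747, -0.0]
force: [0.8, 0.2, -1.4]
grip_width: 0.0127
finger_force: 58.9
```

Call:
carry_out(plan=[[0, 0, 0.04, 0, 0, 0], [0, 0, 0.04, 0, 0, 0], [0, 0, 0.03, 0, 0, 0], [0, 0, 0, 0, 0, 0], [0, 0, 0, 0, 0, 0]])

```text
clock: 17.3
tool_pos: [0.5593, -0.1052, 0.0777]
tool_rot: [-0.0, 0.665, 0.747, 0.0]
force: [0.4, 0.4, -2.0]
grip_width: 0.0126
finger_force: 58.9
```

Below tip height with no contact: the pins are entering. Continue gently.

Call:
carry_out(plan=[[0, 0, 0.04, 0, 0, 0], [0, 0, 0.04, 0, 0, 0], [0, 0, 0.03, 0, 0, 0], [0, 0, 0, 0, 0, 0], [0, 0, 0, 0, 0, 0]])

```text
clock: 17.8
tool_pos: [0.5593, -0.1049, 0.0744]
tool_rot: [-0.0, 0.665, 0.747, 0.0]
force: [-1.9, 4.8, 0.3]
grip_width: 0.013
finger_force: 59.3
```

```bash
python3 -c "
from h import *
s=sense();print(s['tool_pos'],s['force'],s['moment'],s['grip_width'])"
```

```text
[ 0.55928828 -0.10486211  0.07440757] [-1.89674552  4.75367844  0.26016983] [ 0.79349073  0.20909911 -0.01471938] 0.012970536297885943
```

Call:
carry_out(plan=[[0.01, 0, 0.03, 0, 0, 0], [0, 0, 0.03, 0, 0, 0], [0, 0, 0.03, 0, 0, 0], [0, 0, 0.03, 0, 0, 0], [0, 0, 0, 0, 0, 0]])

```text
clock: 18.3
tool_pos: [0.5594, -0.1049, 0.0712]
tool_rot: [0.0, 0.665, 0.747, 0.0]
force: [-4.4, 4.2, 7.5]
grip_width: 0.0127
finger_force: 60.2
```

Call:
carry_out(plan=[[0, 0, 0.02, 0, 0, 0], [0, 0, 0, 0, 0, 0], [0, 0, 0, 0, 0, 0], [0, 0, 0, 0, 0, 0], [0, 0, 0, 0, 0, 0]])

```text
clock: 18.8
tool_pos: [0.5594, -0.1049, 0.0707]
tool_rot: [0.0, 0.665, 0.747, 0.0]
force: [-5.1, 3.9, 9.4]
grip_width: 0.0129
finger_force: 60.5
```

Call:
carry_out(plan=[[0, -0.01, 0.02, 0, 0, 0], [0, 0, 0.01, 0, 0, 0], [0, 0, 0, 0, 0, 0], [0, 0, 0, 0, 0, 0], [0, 0, 0, 0, 0, 0]])

```text
clock: 19.3
tool_pos: [0.5594, -0.1049, 0.0703]
tool_rot: [0.001, 0.665, 0.747, 0.0]
force: [-4.9, 4.9, 14.5]
grip_width: 0.0127
finger_force: 61.2
```

Call:
carry_out(plan=[[0, 0, 0.01, 0, 0, 0], [0, 0, 0, 0, 0, 0], [0, 0, 0, 0, 0, 0], [0, 0, 0, 0, 0, 0], [0, 0, 0, 0, 0, 0]])

```text
clock: 19.8
tool_pos: [0.5594, -0.1049, 0.0703]
tool_rot: [0.001, 0.665, 0.747, 0.0]
force: [-7.2, 5.9, 18.4]
grip_width: 0.0129
finger_force: 61.7
```

The plate is on its stop: z no longer moves and the force has risen to 18 N. The last side view showed the hood and latch still clear.

```bash
python3 -c "
from h import *
s=sense();print(s['qvel'].round(4),s['force']);print(manip.job_done())"
```

```text
[-0.0014 -0.0005 -0.0028 -0.0005 -0.0002 -0.0002] [-7.21839345  5.89510086 18.40763061]
the job is handed in; nothing more can be done
None
```

I handed the job in at about 20 s with the gripper still holding the carrier down on both pins, pressed to the stop at about 18 N; the last side view showed the latch free and the hood past upright, but the hand-in returned no verdict.

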